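Torque the plate stand's nut to the click and park the wrench

ROBOT

A 7-joint arm with a two-finger parallel gripper is mounted at the origin on the work surface. World frame = base frame: x ahead of the robot, y to its left, z up, the work surface at z = 0. Lengths are in mm, angles in rad, forces in N, time in s.
With the tool pointing down it reaches from about 350 to 900 mm from the base axis. Payload 19.9 kg.
Tool frame: the origin (TCP) lies on the front face of the gripper's body, between the roots of the fingers; the fingertips stand 73 mm ahead of it and the grasp point (between the pads) lies 54 mm ahead of it; z points along the fingers, y is the line along which they close (so a half turn about z gives the same grasp; the last joint's range is limited). The gripper opens to 85 mm and grips with 20 to 120 N. Pads are 22 mm wide; open, the fingers measure 114 mm over their backs; the gripper's body (76 mm by 85 mm) begins 54 mm behind the grasp point. The pads swing forward as they close: fully open they stand 13 mm farther back than shut.
Start: joints at [-1.175, 0.417, -0.01, 1.614, 0.005, 1.111, -0.053], TCP at [264.388, 566.31, 303.86] pointing down, gripper open.
Joint ranges: [-2.81, 2.81], [-0.39, 2.02], [-1.27, 1.25], [0.06, 2.57], [-1.19, 4.33], [0.19, 2], [-2.82, 2.82]. Speed limits (rad/s): [1.89, 1.89, 2.39, 2.39, 3.01, 3.01, 3.01].

INTERFACE

Orientations are given as a unit quaternion [w, x, y, z].
In Python, from cell import manip gives the robot as it stands.
- The arm moves only by the tool arm_command, never from a script. Its argument "increments" is a list of rows, each an object with "travel": the shift along the tool's x, y, z each as a share of 5 cm, from -1 to 1, a list of three; "delta_rot": the turn, a rotation vector about the tool's x, y, z each as a share of 0.12 rad, from -1 to 1, a list of three. A call has 1 to 10 rows; each row shifts and turns the commanded pose from where the row before left it, along the tool's axes as they then stand; what a row does not reach is not made up. A row lasts 1/10 s, in which the tool goes at most 50 mm and 8.59 degrees, less where a joint would pass 70% of its speed; a pose out of reach is approached as far as the arm can. A call with a number of a shift or a turn outside -1 to 1 is refused whole. A call with a gripper value outside its range is refused whole. "jaw" is the closure, from -1 (fully open) to 1 (shut), set as the call begins (left out, the last holds). The fingers move at their own pace and stop on an object; the grip force is fixed at half the most. Time passes only in rows, so rows that do not move let the fingers close. It gives the time, the measured TCP pose, the force, the opening and the grip force at its end, in the units of the state.
- manip.read_state(): the state, without advancing time (a new reading comes with each control period).
- manip.capture(name): name is "scene" or "top"; returns a dict with "image" (400x640x3 uint8, red, green, blue), "range_z" (400x640 float32, mm along the optical axis (not along the pixel's ray), 0 where there is no reading), "vfov" (degrees; the focal length in pixels is half the picture's height over the tangent of half this angle, whatever the lens; pixels are square), "cx", "cy" (the principal point, pixels), "R" (3x3) and "t" (3): a world point X has camera coordinates R X + t. Camera axes: x right, y down, z forward; pixel columns grow to the right and rows downward; lengths in mm; the calibration is good to about 2 mm. A picture is of the moment at which its call begins.
- manip.hand_in(): hands the job in; it is judged then, once.
The state is a dict: "clock": time; "joint_positions": joint angles; "dq": joint speeds; "tau": joint torques, N m; "tcp_pos": TCP position; "tcp_rot": TCP orientation; "contact_force": force on the tool from outside, world axes, zero at the start; "wrist_torque": the same for the moment, N m; "gripper_width": finger opening in mm; "grasp_force": force on a finger pad.
Only numpy, scipy, OpenCV 4.12 (cv2) and the standard library are available. Lean on these libraries where they do the work, as an engineer would, in place of code of your own. Each camera call takes 0.05 s, during which the arm holds its last target. There are 200 camera calls.

TASK

Tighten the clamp nut on the micro-plate stand: swing the click wrench that sits on it clockwise until its breakaway joint gives and stays given for a moment, and stop there, without forcing it on past the click. Then swing the handle back until its end lies over the yellow-capped parking post and let go of it; leave the other things on the cabinet top where they are.

Things in the scene. Friction and masses are not known exactly. Their poses are not given: they have to be found in the camera images.
- nut_axis (a point): Point of the stand on the vertical axis of its brass clamp nut (30 mm hex), 90 mm above the table, inside the head of the ratcheting click wrench (steel disc 48 mm across, red button on top) that sits captive on the nut; fixed in place, axes as the stand's. Tightening is CLOCKWISE seen from above: the handle, pointing to the robot, goes from the robot's right (-y) to its left (+y).
- handle_grip (a point): Point on the centre line of the wrench's level black handle (round, 26 mm thick, from 125 to 250 mm off the nut axis, red bands near its ends; an 18 mm steel tube joins it to the head), 180 mm from the nut axis, 90 mm above the table. x axis: along the handle towards the nut; z up. The handle only swings level about the nut axis; it cannot lift, tip or come off.
- handle_end (a point): Point on the handle's centre line near its free end, 235 mm from the nut axis, axes as handle_grip. Swinging clockwise, first the ratchet idles (0.06 N m, 0.15 to 0.45 rad), then the nut runs (0.35 N m, 0.15 to 0.4 rad), then it seats and turns no further: at a hidden place, different each time, with the handle 0.2 to 0.7 rad clockwise of the stand's front line.
- wrench_handle: The handle as a whole; origin on the nut axis 38 mm below its centre line. With the nut seated it stands rigid up to the set torque, 1.8 N m (10 N at handle_grip); there its breakaway joint, pivoted on the nut axis, gives: the handle goes on clockwise against a 30 N m/rad spring. Turned back counter-clockwise, the ratchet idles (0.06 N m), the nut stays tight, and the handle stays where left.
- plate_stack: Stack of three round micro plates on the stand, up to 132 mm across, top 52 mm above the table, origin under its centre 12 mm above the table. It takes the nut's torque and twists 1 mrad per N m, too little to see. The wrench has clicked properly from 2.4 N m (13.3 N at handle_grip), held about 0.2 s; beyond 3.45 N m (19 N at handle_grip) the clamp is over-torqued.
- park_post (a point): Top centre of the parking post: thin steel post, 62 mm high, with a yellow cap 22 mm across, on an arm of the stand, 235 mm from the nut axis, 0.7 rad counter-clockwise (seen from above) of the stand's front line, to the robot's right. The handle passes 15 mm above the cap; parked, its end lies right over it.
- stand: The fixed plate stand: dark steel base, 150 x 150 x 12 mm, carrying the plate stack, nut and wrench. Origin under its centre, on the nut axis; its front line is its -x axis.
- storage_box: Bystander: closed black plastic storage box with a grey side latch, 170 x 230 x 100 mm. Origin: centre of the underside. To be left alone.
- fractional_plate: Bystander: spare steel fractional plate, ring 100 mm across, 51 mm bore, 9 mm thick, lying flat. Origin: centre of the underside. To be left alone.
- grip_ring: Bystander: green silicone grip ring, 80 mm across, 22 mm high, lying flat. Origin: centre of the underside. To be left alone.
- yoga_block: Bystander: wooden yoga block, 120 x 220 x 75 mm. Origin: centre of the underside. To be left alone.
- dumbbell: Bystander: small aluminium dumbbell lying down, 170 mm long, 64 mm heads. Origin: centre of the underside. To be left alone.
- bottle: Bystander: blue drinking bottle, 70 mm across, 190 mm high. Origin: centre of the underside. To be left alone.
- chalk_tin: Bystander: round aluminium chalk tin, 84 mm across, 50 mm high. Origin: centre of the underside. To be left alone.

How it is judged (in metres and radians):
On the way, in this order (a step that is already met when the one before it is completed fails the run):
1. the wrench has clicked: torque on the seated nut above 2.4 N m (stack twisted over 2.4 mrad), for 0.15 s (angle between the x axis of plate_stack and the x axis of stand, either way round above 0.0024 rad), for 0.15 s.
2. the handle is back with its end over the parking post (within 30 mm) (horizontal distance between handle_end and park_post below 0.03 m), for 0.2 s.
At the end, for the whole second after the job is handed in: After a proper click, the handle's end lies within 30 mm, seen from above, of the parking post's centre, and the handle is at rest (under 0.05 rad/s) (horizontal distance between handle_end and park_post below 0.03 m and angular speed of wrench_handle below 0.05 rad/s); the robot touches nothing.
It fails at once if the wrench is forced past the click: torque on the nut above 3.45 N m (stack twisted over 3.45 mrad) (angle between the x axis of plate_stack and the x axis of stand, either way round above 0.00345 rad).
It fails at once if a bystander is moved by more than 25 mm (distance of any of storage_box, fractional_plate, grip_ring, yoga_block, dumbbell, bottle, chalk_tin from where it was at the start of the episode above 0.025 m).
It also fails if it takes over 58 s, if anything falls off the work surface, if the arm or the gripper's body presses on something with over 40 N, if the wrist force passes 120 N, or if a joint passes its speed limit or range.

## Working session

There is one attempt and no reset: what is moved stays moved. The work goes in short steps, Python scripts to look and compute and a tool call to move; the robot and the scene stay as the last step left them, time stands still between calls to the robot, and variables do not carry over. Pictures are saved under pics/ and viewed, at most 10 in all, crops included, and the job is handed in when it is done.

Besides the shell and the picture viewer there is one more tool, called after "Request:" in YAML: its name, and indented under it one key for each argument. arm_command: Moves the arm, as the interface text tells. Shift numbers are shares of 5 cm and turn numbers shares of 0.12 rad, none past 1 either way. Its arguments: {"type":"object","properties":{"increments":{"type":"array","items":{"type":"object","properties":{"travel":{"type":"array","items":{"type":"number","minimum":-1,"maximum":1}},"delta_rot":{"type":"array","items":{"type":"number","minimum":-1,"maximum":1}}}}},"jaw":{"type":"number"}},"required":["increments"]}

```bash
mkdir -p pics; python3 - <<'E'
from cell import manip
import cv2,numpy as np
for n in("scene","top"):
    c=manip.capture(n); cv2.imwrite(f"pics/{n}0.png",c["image"][:,:,::-1]); np.savez(f"{n}0.npz",**c)
    print(n,c["vfov"],c["cx"],c["cy"],c["R"],c["t"])
print(manip.read_state())
E
```

```text
scene 43.839692822877666 328.6869081526746 202.3868417014226 [[ 0.30719338  0.95152796  0.01505873]
 [ 0.76901845 -0.2388883  -0.59291062]
 [-0.56057367  0.19371866 -0.80512746]] [-155.28228838 -359.3800341  1727.72405331]
top 43.75362722034684 317.9012730675848 198.57677281158715 [[ 0.01306262 -0.99989467 -0.00632665]
 [-0.98898402 -0.01198658 -0.1475362 ]
 [ 0.14744482  0.00818416 -0.98903642]] [  -8.50040277  564.59682576 1652.56626524]
{'clock': 0.1, 'joint_positions': array([-1.17550943,  0.41790842, -0.01030916,  1.61409208,  0.00470901,
        1.11071042, -0.05300073]), 'dq': array([-8.34469318e-04, -3.15071360e-05, -9.76190583e-04, -2.20912562e-03,
        1.04463411e-04, -9.01320952e-04,  8.42961280e-04]), 'tau': array([ 1.61042313e-03, -8.65829158e+01,  6.80611096e-01, -4.35652614e+01,
        1.92247191e-02,  4.86264806e-03,  1.13490737e-04]), 'tcp_pos': array([264.2989553 , 566.11664877, 303.33562634]), 'tcp_rot': array([-7.37254022e-05,  2.16653274e-01,  9.76248462e-01, -5.42367174e-04]), 'contact_force': array([0.15149407, 0.30420764, 0.06349509]), 'wrist_torque': array([0.0229334 , 0.03163307, 0.00313137]), 'grasp_force': 0.0, 'gripper_width': 85.16007364448684}
```

View pics/top0.png

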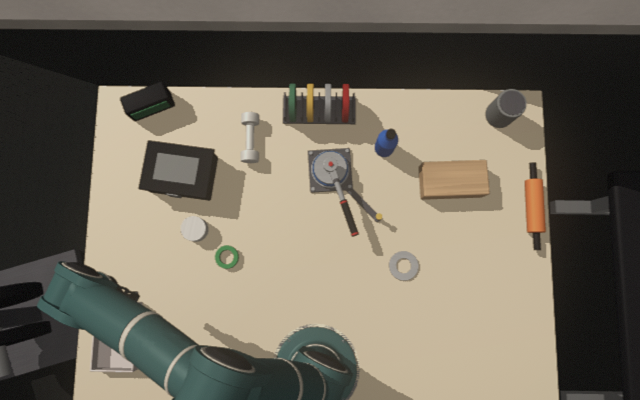

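View pics/scene0.png

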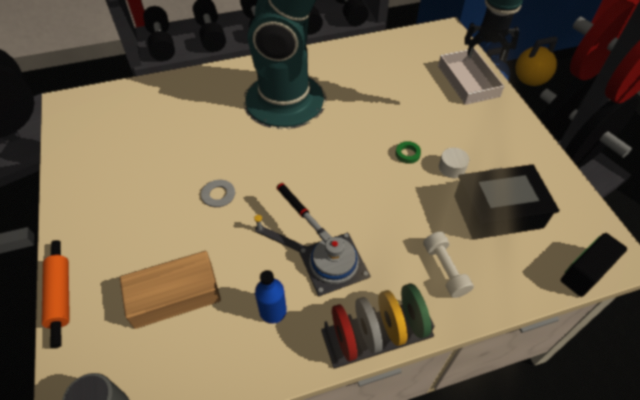

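The top view shows the nut button at about (331,164), the handle running from (342,200) to (356,234), and the yellow cap at (379,217). The grip ring (227,257) and spare plate (404,266) are clear of the swing. Next I'll turn these into positions.

```bash
cat > h.py <<'E'
import numpy as np,cv2
def ray(c,px,z):
    f=200/np.tan(np.radians(c["vfov"])/2)
    R=c["R"];t=c["t"];o=-R.T@t
    d=R.T@np.array([(px[0]-c["cx"])/f,(px[1]-c["cy"])/f,1.])
    return (o+d*(z-o[2])/d[2])
def blobs(c,lo,hi,box,minA=4):
    h=cv2.cvtColor(c["image"],cv2.COLOR_RGB2HSV); m=cv2.inRange(h,lo,hi)
    if lo[0]==0 and hi[0]<15: m|=cv2.inRange(h,(170,lo[1],lo[2]),(180,hi[1],hi[2]))
    k=np.zeros_like(m);x0,y0,x1,y1=box;k[y0:y1,x0:x1]=m[y0:y1,x0:x1]
    n,_,s,ce=cv2.connectedComponentsWithStats(k)
    return [(ce[i],s[i,4]) for i in range(1,n) if s[i,4]>=minA]
E
python3 - <<'E'
from h import *
for n,box in(("top",(300,140,400,250)),("scene",(240,170,380,270))):
    c=np.load(n+"0.npz")
    print(n)
    for p,a in blobs(c,(0,120,70),(8,255,255),box): print("red",p.round(1),a,*[(z,ray(c,p,z)[:2].round(1)) for z in(90,103,115)])
    for p,a in blobs(c,(18,130,120),(35,255,255),box): print("yel",p.round(1),a,ray(c,p,60)[:2].round(1))
E
```

```text
top
red [330.3 163.5] 14 (90, array([676.4, -41.6])) (103, array([673.5, -41.4])) (115, array([670.8, -41.2]))
red [342.8 201.6] 17 (90, array([548.4, -84.2])) (103, array([546.6, -83.6])) (115, array([544.8, -83.1]))
red [354.1 233.3] 17 (90, array([ 444.2, -121.5])) (103, array([ 443.2, -120.6])) (115, array([ 442.2, -119.8]))
yel [378.6 216.2] 25 [ 504.7 -205.2]
scene
red [280.2 184.5] 13 (90, array([ 434.1, -120.7])) (103, array([ 444.3, -122.5])) (115, array([ 453.8, -124.1]))
red [303.5 210. ] 17 (90, array([537.6, -83. ])) (103, array([546.6, -85.2])) (115, array([554.9, -87.3]))
red [334.3 243.3] 30 (90, array([661.9, -36.8])) (103, array([669.4, -39.6])) (115, array([676.3, -42.2]))
yel [258.1 217.5] 57 [ 504.2 -203.2]
```

```bash
python3 - <<'E'
from h import *
p=np.array([264.3,566.1]);g=np.array([492.6,-103.9]);d=(g-p)/20/50;th=2.704
r=[]
for k in range(20):
    t=th-.118*k; x=np.array([np.cos(t),np.sin(t)]);y=np.array([x[1],-x[0]])
    r.append([round(float(d@x),2),round(float(d@y),2)])
print(r)
E
```

```text
[[-0.49, -0.51], [-0.55, -0.45], [-0.6, -0.38], [-0.64, -0.31], [-0.67, -0.23], [-0.69, -0.15], [-0.7, -0.07], [-0.71, 0.02], [-0.7, 0.1], [-0.68, 0.18], [-0.66, 0.26], [-0.62, 0.34], [-0.58, 0.41], [-0.53, 0.47], [-0.47, 0.53], [-0.4, 0.58], [-0.33, 0.63], [-0.26, 0.66], [-0.18, 0.69], [-0.09, 0.7]]
```

Request:
arm_command:
  increments:
    - {"travel":[-0.49,-0.51,0],"delta_rot":[0,0,0.983]}
    - {"travel":[-0.55,-0.45,0],"delta_rot":[0,0,0.983]}
    - {"travel":[-0.6,-0.38,0],"delta_rot":[0,0,0.983]}
    - {"travel":[-0.64,-0.31,0],"delta_rot":[0,0,0.983]}
    - {"travel":[-0.67,-0.23,0],"delta_rot":[0,0,0.983]}
    - {"travel":[-0.69,-0.15,0],"delta_rot":[0,0,0.983]}
    - {"travel":[-0.7,-0.07,0],"delta_rot":[0,0,0.983]}
    - {"travel":[-0.71,0.02,0],"delta_rot":[0,0,0.983]}
    - {"travel":[-0.7,0.1,0],"delta_rot":[0,0,0.983]}
    - {"travel":[-0.68,0.18,0],"delta_rot":[0,0,0.983]}

```text
clock: 1.1
tcp_pos: [379.5, 230.1, 303.8]
tcp_rot: [-0.0, 0.725, 0.689, -0.0]
contact_force: [0.8, 0.1, 0.6]
gripper_width: 85.6
grasp_force: 0.0
```

Request:
arm_command:
  increments:
    - {"travel":[-0.66,0.26,0],"delta_rot":[0,0,0.983]}
    - {"travel":[-0.62,0.34,0],"delta_rot":[0,0,0.983]}
    - {"travel":[-0.58,0.41,0],"delta_rot":[0,0,0.983]}
    - {"travel":[-0.53,0.47,0],"delta_rot":[0,0,0.983]}
    - {"travel":[-0.47,0.53,0],"delta_rot":[0,0,0.983]}
    - {"travel":[-0.4,0.58,0],"delta_rot":[0,0,0.983]}
    - {"travel":[-0.33,0.63,0],"delta_rot":[0,0,0.983]}
    - {"travel":[-0.26,0.66,0],"delta_rot":[0,0,0.983]}
    - {"travel":[-0.18,0.69,0],"delta_rot":[0,0,0.983]}
    - {"travel":[-0.09,0.7,0],"delta_rot":[0,0,0.983]}

```text
clock: 2.1
tcp_pos: [494.7, -104.9, 303.9]
tcp_rot: [0.0, 0.985, 0.17, 0.0]
contact_force: [0.9, 0.6, 0.3]
gripper_width: 85.2
grasp_force: 0.0
```

Request:
arm_command:
  increments:
    - {"travel":[0,0,0]}
    - {"travel":[0,0,0]}

```text
validation failed for argument at $.in...
```

Request:
arm_command:
  increments:
    - {"travel":[-0.04,0,0.5],"delta_rot":[0,0,0]}
    - {"travel":[0,0,0.5],"delta_rot":[0,0,0]}
    - {"travel":[0,0,0.5],"delta_rot":[0,0,0]}
    - {"travel":[0,0,0.5],"delta_rot":[0,0,0]}
    - {"travel":[0,0,0.5],"delta_rot":[0,0,0]}
    - {"travel":[0,0,0.5],"delta_rot":[0,0,0]}
    - {"travel":[0,0,0.24],"delta_rot":[0,0,0]}
    - {"travel":[0,0,0],"delta_rot":[0,0,0]}

```text
clock: 2.9
tcp_pos: [492.0, -104.3, 140.8]
tcp_rot: [-0.0, 0.985, 0.172, -0.001]
contact_force: [0.1, 0.5, 0.1]
gripper_width: 85.6
grasp_force: 0.0
```

Request:
arm_command:
  increments:
    - {"travel":[0,0,0],"delta_rot":[0,0,0]}
    - {"travel":[0,0,0],"delta_rot":[0,0,0]}
    - {"travel":[0,0,0],"delta_rot":[0,0,0]}
    - {"travel":[0,0,0],"delta_rot":[0,0,0]}
    - {"travel":[0,0,0],"delta_rot":[0,0,0]}
  jaw: 0.1

```text
clock: 3.4
tcp_pos: [492.8, -104.2, 142.3]
tcp_rot: [0.0, 0.985, 0.172, 0.0]
contact_force: [-0.7, 0.1, 0.6]
gripper_width: 38.4
grasp_force: 0.0
```

```bash
python3 - <<'E'
from cell import manip
from h import *
c=manip.capture("scene"); cv2.imwrite("pics/s1.png",cv2.resize(c["image"][140:270,230:390,::-1],(800,650//1))[:600])
for p,a in blobs(c,(0,120,70),(8,255,255),(240,150,380,270)): print("red",p.round(1),a,ray(c,p,100)[:2].round(1))
E
```

```text
red [303.1 210.6] 22 [546.1 -86.2]
red [334.3 243.3] 30 [667.7 -38.9]
```

View pics/s1.png

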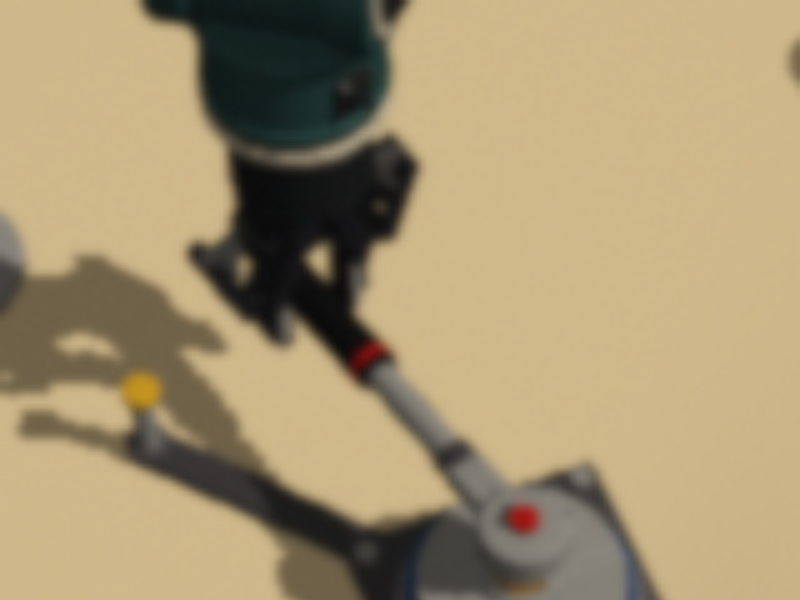

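The handle is between the fingers. I'll sweep clockwise, staying short of where the nut could seat.

Request:
arm_command:
  increments:
    - {"travel":[0.002,-0.114,0],"delta_rot":[0,0,0.25]}
    - {"travel":[0.002,-0.114,0],"delta_rot":[0,0,0.25]}
    - {"travel":[0.002,-0.114,0],"delta_rot":[0,0,0.25]}
    - {"travel":[0.002,-0.114,0],"delta_rot":[0,0,0.25]}
    - {"travel":[0.002,-0.114,0],"delta_rot":[0,0,0.25]}
    - {"travel":[0.002,-0.114,0],"delta_rot":[0,0,0.25]}
    - {"travel":[0.002,-0.114,0],"delta_rot":[0,0,0.25]}

```text
clock: 4.15
tcp_pos: [483.2, -65.3, 142.0]
tcp_rot: [0.0, 0.998, 0.067, 0.0]
contact_force: [0.6, -0.4, -0.6]
gripper_width: 38.2
grasp_force: 0.2
```

Request:
arm_command:
  increments:
    - {"travel":[0.002,-0.114,0],"delta_rot":[0,0,0.25]}
    - {"travel":[0.002,-0.114,0],"delta_rot":[0,0,0.25]}
    - {"travel":[0.002,-0.114,0],"delta_rot":[0,0,0.25]}
    - {"travel":[0.002,-0.114,0],"delta_rot":[0,0,0.25]}
    - {"travel":[0.002,-0.114,0],"delta_rot":[0,0,0.25]}
    - {"travel":[0.002,-0.114,0],"delta_rot":[0,0,0.25]}
    - {"travel":[0,0,0],"delta_rot":[0,0,0]}
    - {"travel":[0,0,0],"delta_rot":[0,0,0]}

```text
clock: 4.95
tcp_pos: [481.8, -31.5, 142.0]
tcp_rot: [0.0, 1.0, -0.022, 0.0]
contact_force: [0.2, 0.8, -0.0]
gripper_width: 38.5
grasp_force: 0.0
```

Request:
arm_command:
  increments:
    - {"travel":[0.002,-0.114,0],"delta_rot":[0,0,0.25]}
    - {"travel":[0.002,-0.114,0],"delta_rot":[0,0,0.25]}
    - {"travel":[0.001,-0.057,0],"delta_rot":[0,0,0.125]}

```text
clock: 5.25
tcp_pos: [483.0, -17.2, 141.9]
tcp_rot: [0.0, 0.998, -0.06, 0.0]
contact_force: [0.1, -0.5, 0.1]
gripper_width: 38.6
grasp_force: 0.3
```

```bash
python3 - <<'E'
from cell import manip
from h import *
c=manip.capture("top"); s=manip.read_state()
print(s["contact_force"],s["tcp_pos"])
for p,a in blobs(c,(0,120,70),(8,255,255),(250,130,400,250)): print("red",p.round(1),a,ray(c,p,100)[:2].round(1))
c=manip.capture("scene")
for p,a in blobs(c,(0,120,70),(8,255,255),(240,150,380,270)): print("red",p.round(1),a,ray(c,p,100)[:2].round(1))
E
```

```text
[-0.35514083  1.08570859  0.06254218] [483.03469487 -16.8604457  141.89296577]
red [330.3 163.5] 14 [674.2 -41.4]
red [323.9 202.8] 24 [537.9 -25.6]
red [334.3 243.3] 30 [667.7 -38.9]
```

Request:
arm_command:
  increments:
    - {"travel":[0.001,-0.057,0],"delta_rot":[0,0,0.125]}
    - {"travel":[0.001,-0.057,0],"delta_rot":[0,0,0.125]}

```text
clock: 5.55
tcp_pos: [483.8, -11.8, 142.0]
tcp_rot: [0.0, 0.997, -0.075, 0.0]
contact_force: [0.8, -2.0, -0.3]
gripper_width: 38.3
grasp_force: 0.9
```

Request:
arm_command:
  increments:
    - {"travel":[0.001,-0.057,0],"delta_rot":[0,0,0.125]}
    - {"travel":[0.001,-0.057,0],"delta_rot":[0,0,0.125]}

```text
clock: 5.75
tcp_pos: [484.8, -5.9, 141.9]
tcp_rot: [0.0, 0.996, -0.09, -0.0]
contact_force: [-0.9, -2.0, 0.9]
gripper_width: 38.7
grasp_force: 0.9
```

Request:
arm_command:
  increments:
    - {"travel":[0.001,-0.057,0],"delta_rot":[0,0,0.125]}
    - {"travel":[0.001,-0.057,0],"delta_rot":[0,0,0.125]}

```text
clock: 5.95
tcp_pos: [485.9, -0.1, 141.9]
tcp_rot: [0.0, 0.994, -0.105, -0.0]
contact_force: [-0.6, -1.5, -0.5]
gripper_width: 38.4
grasp_force: 0.9
```

Request:
arm_command:
  increments:
    - {"travel":[0.001,-0.057,0],"delta_rot":[0,0,0.125]}

```text
clock: 6.05
tcp_pos: [486.6, 2.7, 141.9]
tcp_rot: [0.0, 0.994, -0.113, -0.0]
contact_force: [-0.4, -1.1, -0.6]
gripper_width: 38.5
grasp_force: 0.9
```

Request:
arm_command:
  increments:
    - {"travel":[0.001,-0.057,0],"delta_rot":[0,0,0.125]}
    - {"travel":[0.001,-0.057,0],"delta_rot":[0,0,0.125]}

```text
clock: 6.25
tcp_pos: [488.0, 8.2, 141.9]
tcp_rot: [0.0, 0.992, -0.127, -0.0]
contact_force: [-1.1, -2.1, -0.2]
gripper_width: 39.1
grasp_force: 0.9
```

Request:
arm_command:
  increments:
    - {"travel":[0.001,-0.057,0],"delta_rot":[0,0,0.125]}
    - {"travel":[0.001,-0.057,0],"delta_rot":[0,0,0.125]}

```text
clock: 6.45
tcp_pos: [489.6, 13.7, 141.9]
tcp_rot: [0.0, 0.99, -0.142, -0.0]
contact_force: [-1.4, -1.1, 0.4]
gripper_width: 38.6
grasp_force: 0.9
```

Request:
arm_command:
  increments:
    - {"travel":[0.001,-0.057,0],"delta_rot":[0,0,0.125]}
    - {"travel":[0.001,-0.057,0],"delta_rot":[0,0,0.125]}

```text
clock: 6.65
tcp_pos: [491.3, 19.1, 141.9]
tcp_rot: [0.0, 0.988, -0.157, -0.0]
contact_force: [-1.6, -1.6, 0.3]
gripper_width: 38.2
grasp_force: 0.9
```

Request:
arm_command:
  increments:
    - {"travel":[0.001,-0.057,0],"delta_rot":[0,0,0.125]}
    - {"travel":[0.001,-0.057,0],"delta_rot":[0,0,0.125]}

```text
clock: 6.85
tcp_pos: [493.2, 24.5, 141.9]
tcp_rot: [0.0, 0.985, -0.172, -0.0]
contact_force: [-2.0, -1.4, 0.7]
gripper_width: 38.8
grasp_force: 0.9
```

Request:
arm_command:
  increments:
    - {"travel":[0.001,-0.057,0],"delta_rot":[0,0,0.125]}
    - {"travel":[0.001,-0.057,0],"delta_rot":[0,0,0.125]}

```text
clock: 7.05
tcp_pos: [495.3, 29.8, 141.9]
tcp_rot: [0.0, 0.982, -0.187, -0.0]
contact_force: [-1.9, -1.9, 1.3]
gripper_width: 38.6
grasp_force: 0.9
```

Request:
arm_command:
  increments:
    - {"travel":[0.001,-0.057,0],"delta_rot":[0,0,0.125]}
    - {"travel":[0.001,-0.057,0],"delta_rot":[0,0,0.125]}

```text
clock: 7.25
tcp_pos: [497.5, 35.0, 141.9]
tcp_rot: [0.0, 0.98, -0.201, -0.0]
contact_force: [-1.6, -1.6, 0.2]
gripper_width: 38.6
grasp_force: 0.9
```

Request:
arm_command:
  increments:
    - {"travel":[0.001,-0.057,0],"delta_rot":[0,0,0.125]}
    - {"travel":[0.001,-0.057,0],"delta_rot":[0,0,0.125]}

```text
clock: 7.45
tcp_pos: [500.0, 40.2, 141.9]
tcp_rot: [0.0, 0.976, -0.216, 0.0]
contact_force: [-1.1, -1.8, -0.6]
gripper_width: 38.5
grasp_force: 0.9
```

Request:
arm_command:
  increments:
    - {"travel":[0.001,-0.057,0],"delta_rot":[0,0,0.125]}
    - {"travel":[0.001,-0.057,0],"delta_rot":[0,0,0.125]}

```text
clock: 7.65
tcp_pos: [502.5, 45.3, 141.9]
tcp_rot: [0.0, 0.973, -0.231, 0.0]
contact_force: [-2.2, -1.7, 0.6]
gripper_width: 38.6
grasp_force: 0.9
```

Request:
arm_command:
  increments:
    - {"travel":[0.001,-0.057,0],"delta_rot":[0,0,0.125]}
    - {"travel":[0.001,-0.057,0],"delta_rot":[0,0,0.125]}

```text
clock: 7.85
tcp_pos: [505.2, 50.3, 141.9]
tcp_rot: [0.0, 0.969, -0.245, 0.0]
contact_force: [-2.1, -1.6, 0.2]
gripper_width: 38.0
grasp_force: 0.9
```

Request:
arm_command:
  increments:
    - {"travel":[0.001,-0.057,0],"delta_rot":[0,0,0.125]}
    - {"travel":[0.001,-0.057,0],"delta_rot":[0,0,0.125]}

```text
clock: 8.05
tcp_pos: [508.0, 55.3, 141.9]
tcp_rot: [0.0, 0.966, -0.26, 0.0]
contact_force: [-2.0, -0.8, -0.0]
gripper_width: 38.5
grasp_force: 0.9
```

Request:
arm_command:
  increments:
    - {"travel":[0.001,-0.057,0],"delta_rot":[0,0,0.125]}
    - {"travel":[0.001,-0.057,0],"delta_rot":[0,0,0.125]}

```text
clock: 8.25
tcp_pos: [510.7, 59.7, 141.8]
tcp_rot: [0.0, 0.962, -0.274, -0.0]
contact_force: [-4.4, -6.0, 0.8]
gripper_width: 38.2
grasp_force: 4.0
```

Seated, with the force rising to about 7.4 N. I'll take finer steps from here.

Request:
arm_command:
  increments:
    - {"travel":[0,-0.03,0],"delta_rot":[0,0,0.065]}
    - {"travel":[0,0,0],"delta_rot":[0,0,0]}

```text
clock: 8.45
tcp_pos: [511.3, 60.6, 141.7]
tcp_rot: [0.001, 0.961, -0.278, -0.0]
contact_force: [-5.4, -7.5, 0.5]
gripper_width: 38.2
grasp_force: 4.6
```

Request:
arm_command:
  increments:
    - {"travel":[0,-0.04,0],"delta_rot":[0,0,0.085]}
    - {"travel":[0,0,0],"delta_rot":[0,0,0]}

```text
clock: 8.65
tcp_pos: [512.3, 62.1, 141.7]
tcp_rot: [0.001, 0.959, -0.283, -0.0]
contact_force: [-5.7, -9.6, 0.3]
gripper_width: 38.5
grasp_force: 5.1
```

Request:
arm_command:
  increments:
    - {"travel":[0,-0.04,0],"delta_rot":[0,0,0.085]}
    - {"travel":[0,0,0],"delta_rot":[0,0,0]}

```text
clock: 8.85
tcp_pos: [513.3, 63.7, 141.6]
tcp_rot: [0.001, 0.958, -0.288, -0.0]
contact_force: [-6.6, -8.6, 0.5]
gripper_width: 38.7
grasp_force: 5.6
```

Request:
arm_command:
  increments:
    - {"travel":[0,-0.06,0],"delta_rot":[0,0,0.13]}
    - {"travel":[0,0,0],"delta_rot":[0,0,0]}

```text
clock: 9.05
tcp_pos: [514.9, 66.0, 141.6]
tcp_rot: [0.001, 0.955, -0.296, -0.0]
contact_force: [-6.6, -10.4, -0.1]
gripper_width: 38.2
grasp_force: 6.3
```

Request:
arm_command:
  increments:
    - {"travel":[0,-0.05,0],"delta_rot":[0,0,0.1]}
    - {"travel":[0,0,0],"delta_rot":[0,0,0]}
    - {"travel":[0,0,0],"delta_rot":[0,0,0]}

```text
clock: 9.35
tcp_pos: [516.1, 67.7, 141.5]
tcp_rot: [0.001, 0.954, -0.301, -0.001]
contact_force: [-7.4, -11.8, 0.9]
gripper_width: 38.7
grasp_force: 6.8
```

```bash
python3 - <<'E'
from cell import manip
import numpy as np
for i in range(4):
    s=manip.read_state();f=s["contact_force"];p=s["tcp_pos"][:2]-[671.5,-40]
    print(f.round(1),np.hypot(*f[:2]).round(2),((p[0]*f[1]-p[1]*f[0])/1000).round(2),s["grasp_force"].round(2)); manip.capture("top")
E
```

```text
Traceback (most recent call last):
AttributeError: 'float' object has no attribute 'round'
```

Request:
arm_command:
  increments:
    - {"travel":[0,-0.025,0],"delta_rot":[0,0,0.05]}
    - {"travel":[0,0,0],"delta_rot":[0,0,0]}
    - {"travel":[0,0,0],"delta_rot":[0,0,0]}
    - {"travel":[0,0,0],"delta_rot":[0,0,0]}

```text
clock: 9.75
tcp_pos: [516.7, 68.6, 141.5]
tcp_rot: [0.001, 0.953, -0.304, -0.001]
contact_force: [-7.8, -11.5, 1.3]
gripper_width: 38.4
grasp_force: 7.1
```

```bash
python3 - <<'E'
from cell import manip
import numpy as np
for i in range(4):
    s=manip.read_state();f=s["contact_force"];p=s["tcp_pos"][:2]-[671.5,-40]
    print(f,np.hypot(*f[:2]),(p[0]*f[1]-p[1]*f[0])/1000,s["grasp_force"]); manip.capture("top")
E
```

```text
[ -7.80205716 -11.53887729   1.28858104] 13.929026703167457 2.6335158757065713 7.087913900613785
[ -7.43650268 -11.54594419  -0.12460202] 13.733550139342544 2.5950581102666317 7.08760678768158
[ -8.20371374 -11.56936953   0.54095807] 14.182779360003888 2.6819587211461196 7.087563872337341
[ -7.89637054 -11.80605209   0.17687296] 14.203363466149966 2.685431397317691 7.087091356515884
```

Request:
arm_command:
  increments:
    - {"travel":[0,-0.03,0],"delta_rot":[0,0,0.06]}
    - {"travel":[0,0,0],"delta_rot":[0,0,0]}
    - {"travel":[0,0,0],"delta_rot":[0,0,0]}
    - {"travel":[0,0,0],"delta_rot":[0,0,0]}

```text
clock: 10.35
tcp_pos: [517.5, 69.7, 141.5]
tcp_rot: [0.001, 0.951, -0.308, -0.001]
contact_force: [-8.2, -12.6, 0.5]
gripper_width: 38.6
grasp_force: 7.4
```

Request:
arm_command:
  increments:
    - {"travel":[0.001,0.076,0],"delta_rot":[0,0,-0.167]}
    - {"travel":[0.002,0.114,0],"delta_rot":[0,0,-0.25]}
    - {"travel":[0.005,0.19,0],"delta_rot":[0,0,-0.417]}
    - {"travel":[0.005,0.19,0],"delta_rot":[0,0,-0.417]}
    - {"travel":[0.005,0.19,0],"delta_rot":[0,0,-0.417]}
    - {"travel":[0.005,0.19,0],"delta_rot":[0,0,-0.417]}
    - {"travel":[0.005,0.19,0],"delta_rot":[0,0,-0.417]}
    - {"travel":[0.005,0.19,0],"delta_rot":[0,0,-0.417]}
    - {"travel":[0.005,0.19,0],"delta_rot":[0,0,-0.417]}
    - {"travel":[0.005,0.19,0],"delta_rot":[0,0,-0.417]}

```text
clock: 11.35
tcp_pos: [486.0, -6.9, 142.1]
tcp_rot: [-0.0, 0.996, -0.086, 0.0]
contact_force: [0.2, 0.4, -0.1]
gripper_width: 38.3
grasp_force: 0.2
```

Request:
arm_command:
  increments:
    - {"travel":[0.005,0.19,0],"delta_rot":[0,0,-0.417]}
    - {"travel":[0.005,0.19,0],"delta_rot":[0,0,-0.417]}
    - {"travel":[0.005,0.19,0],"delta_rot":[0,0,-0.417]}
    - {"travel":[0.005,0.19,0],"delta_rot":[0,0,-0.417]}
    - {"travel":[0.005,0.19,0],"delta_rot":[0,0,-0.417]}
    - {"travel":[0.005,0.19,0],"delta_rot":[0,0,-0.417]}
    - {"travel":[0.005,0.19,0],"delta_rot":[0,0,-0.417]}
    - {"travel":[0.005,0.19,0],"delta_rot":[0,0,-0.417]}
    - {"travel":[0.005,0.19,0],"delta_rot":[0,0,-0.417]}
    - {"travel":[0.005,0.19,0],"delta_rot":[0,0,-0.417]}

```text
clock: 12.35
tcp_pos: [493.5, -100.9, 142.0]
tcp_rot: [0.0, 0.987, 0.164, 0.0]
contact_force: [-0.0, 0.3, 0.2]
gripper_width: 38.1
grasp_force: 0.2
```

Request:
arm_command:
  increments:
    - {"travel":[0.005,0.19,0],"delta_rot":[0,0,-0.417]}
    - {"travel":[0.005,0.19,0],"delta_rot":[0,0,-0.417]}
    - {"travel":[0.005,0.19,0],"delta_rot":[0,0,-0.417]}
    - {"travel":[0.005,0.19,0],"delta_rot":[0,0,-0.417]}
    - {"travel":[0.005,0.19,0],"delta_rot":[0,0,-0.417]}
    - {"travel":[0.005,0.19,0],"delta_rot":[0,0,-0.417]}
    - {"travel":[0.003,0.152,0],"delta_rot":[0,0,-0.333]}
    - {"travel":[0.002,0.114,0],"delta_rot":[0,0,-0.25]}
    - {"travel":[0.002,0.114,0],"delta_rot":[0,0,-0.25]}
    - {"travel":[0.001,0.076,0],"delta_rot":[0,0,-0.167]}

```text
clock: 13.35
tcp_pos: [534.2, -168.8, 142.0]
tcp_rot: [0.0, 0.931, 0.365, 0.0]
contact_force: [0.2, 1.3, -0.4]
gripper_width: 38.3
grasp_force: 0.1
```

Request:
arm_command:
  increments:
    - {"travel":[0.001,0.057,0],"delta_rot":[0,0,-0.125]}
    - {"travel":[0.001,0.038,0],"delta_rot":[0,0,-0.083]}
    - {"travel":[0,0.019,0],"delta_rot":[0,0,-0.042]}
    - {"travel":[0,0,0],"delta_rot":[0,0,0]}
    - {"travel":[0,0,0],"delta_rot":[0,0,0]}

```text
clock: 13.85
tcp_pos: [537.6, -172.6, 141.9]
tcp_rot: [0.0, 0.925, 0.379, -0.0]
contact_force: [0.3, -0.1, 0.6]
gripper_width: 38.4
grasp_force: 0.0
```

```bash
python3 - <<'E'
from cell import manip
from h import *
for n,b in(("scene",(230,150,380,270)),("top",(300,140,400,250))):
    c=manip.capture(n); cv2.imwrite(f"pics/{n}2.png",cv2.resize(c["image"][140:260,220:380,::-1],(800,600)))
    for p,a in blobs(c,(0,120,70),(8,255,255),b): print("red",p.round(1),a,ray(c,p,100)[:2].round(1))
E
```

```text
red [253.6 207.4] 7 [ 496.8 -209.7]
red [289.1 223.8] 27 [ 575.8 -133.1]
red [334.4 243.3] 31 [667.9 -38.8]
red [330.4 163.6] 13 [673.8 -41.8]
```

View pics/scene2.png

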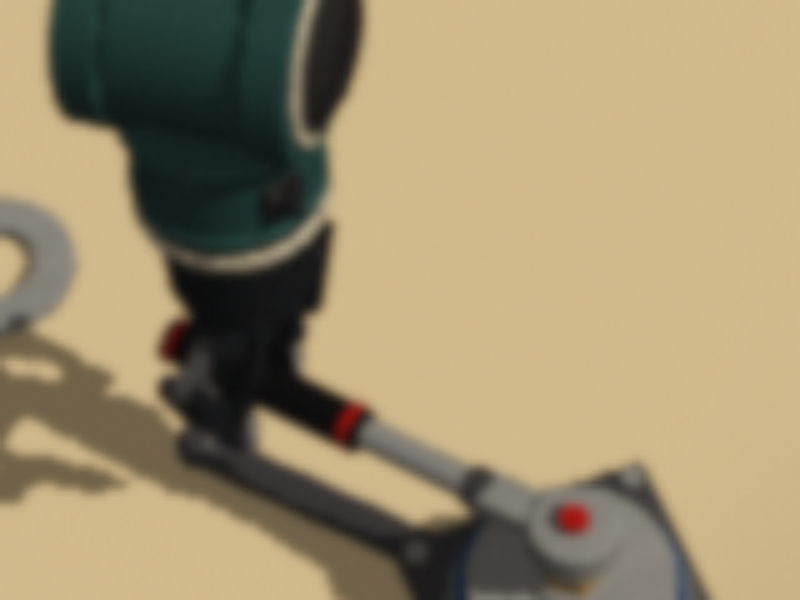

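The handle's bearing is 0.771 rad and the post's is 0.776, so its end lies over the cap (the cap itself is hidden behind the handle). Now I'll open and lift.

Request:
arm_command:
  increments:
    - {"travel":[0,0,0],"delta_rot":[0,0,0]}
    - {"travel":[0,0,0],"delta_rot":[0,0,0]}
    - {"travel":[0,0,0],"delta_rot":[0,0,0]}
    - {"travel":[0,0,0],"delta_rot":[0,0,0]}
    - {"travel":[0,0,0],"delta_rot":[0,0,0]}
  jaw: -1

```text
clock: 14.45
tcp_pos: [537.7, -172.7, 141.9]
tcp_rot: [0.0, 0.925, 0.379, -0.0]
contact_force: [0.1, 0.5, -0.3]
gripper_width: 85.9
grasp_force: 0.0
```

Request:
arm_command:
  increments:
    - {"travel":[0,0,-0.3],"delta_rot":[0,0,0]}
    - {"travel":[0,0,-0.5],"delta_rot":[0,0,0]}
    - {"travel":[0,0,-0.5],"delta_rot":[0,0,0]}
    - {"travel":[0,0,-0.5],"delta_rot":[0,0,0]}
    - {"travel":[0,0,-0.5],"delta_rot":[0,0,0]}
    - {"travel":[-0.5,0,-0.5],"delta_rot":[0,0,0]}
    - {"travel":[-0.5,0,0],"delta_rot":[0,0,0]}
    - {"travel":[-0.5,0,0],"delta_rot":[0,0,0]}
    - {"travel":[0,0,0],"delta_rot":[0,0,0]}
    - {"travel":[0,0,0],"delta_rot":[0,0,0]}

```text
clock: 15.45
tcp_pos: [484.2, -225.5, 282.9]
tcp_rot: [0.0, 0.926, 0.379, 0.0]
contact_force: [0.6, 0.3, 0.1]
gripper_width: 85.6
grasp_force: 0.0
```

```bash
python3 - <<'E'
from cell import manip
from h import *
c=manip.capture("scene")
for p,a in blobs(c,(0,120,70),(8,255,255),(230,150,380,270)): print("red",p.round(1),a,ray(c,p,100)[:2].round(1))
E
```

```text
red [254.4 206.7] 19 [ 495.2 -207.2]
red [289.1 223.8] 27 [ 575.8 -133.1]
red [334.4 243.3] 31 [667.9 -38.8]
```

The handle hasn't moved since release and the arm is clear, so I'm handing in.

```bash
python3 -c "
from cell import manip
print(manip.hand_in())"
```

```text
the job is handed in; nothing more can be done
None
```

The job is handed in, with no verdict returned: I held the wrench past its click at about 2.85 N m (measured), then parked and released the handle with its end over the post, within a few mm by camera.

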